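Register the red-lidded sample at the intake station

ROBOT

A 7-joint arm with a two-finger parallel gripper is mounted at the origin on a cart in front of the work surface, level with it; the furniture and walls round the work are solid. World frame = base frame: x ahead of the robot, y to its left, z up, the work surface at z = 0. Lengths are in m, angles in rad, forces in N, time in s.
With the tool pointing down it reaches from about 0.425 to 0.875 m from the base axis. Payload 4.7 kg.
Tool frame: the origin (TCP) lies between the finger pads; the fingertips stand 8 mm ahead of it and the grasp point (between the pads) lies 11 mm behind it; z points along the fingers, y is the direction in which the jaws open and shut (so a half turn about z gives the same grasp; the last joint's range is limited). The gripper opens to 87 mm and grips with 3 to 60 N. Pads are 19 mm wide; open, the fingers measure 117 mm over their backs; the gripper's body (75 mm by 190 mm) begins 51 mm behind the grasp point.
Start: joints at [-1.275, 0.321, -0.07, 1.45, 0.023, 1.371, -0.057], TCP at [0.181, 0.624, 0.231] pointing down, gripper open.
Joint ranges: [-2.86, 2.86], [-0.3, 2.09], [-1.38, 1.24], [0.06, 2.45], [-1.56, 4.7], [0.09, 2.05], [-2.69, 2.69]. Speed limits (rad/s): [2.57, 2.57, 3.14, 3.14, 3.14, 3.14, 3.14].

INTERFACE

Orientations are given as a unit quaternion [x, y, z, w].
In Python, from bench import * gives the robot as it stands.
- The arm moves only by the tool arm_command, never from a script. Its arguments are lists of equal length, an entry for each row: "xyz": the shift along the tool's x, y, z in m, a list of three; "turn": the turn about the tool's z in degrees; "jaw": the opening, from 0 (shut) to 1 (fully open). A call has 1 to 20 rows; each row is the pose to reach, as a shift and turn from the pose commanded when the call began, along the tool's axes at that moment; what a row does not reach only later rows make up. A row lasts 1/12 s, in which the tool goes at most 41.7 mm and 7.16 degrees, less where a joint would pass 70% of its speed; a pose out of reach is approached as far as the arm can. A call with a gripper value outside its range is refused whole. The fingers move at their own pace and stop on an object; the grip force is fixed at half the most. Time passes only in rows, so rows that repeat a pose let the fingers close. It gives the time, the measured TCP pose, the force and the opening at its end, in the units of the state.
- get_obs(): the state, without advancing time (a new reading comes with each control period).
- get_image(name): name is "side" or "top"; returns the picture (420x560x3 uint8, red, green, blue); there is no depth.
- calibration(name): a dict with "fx", "fy", "cx", "cy" (pixels), "rvec" (rotation vector, rad) and "tvec" (3), from world to camera coordinates, as OpenCV has them. Camera axes: x right, y down, z forward; pixel columns grow to the right and rows downward; lengths in m; the calibration is good to about 2 mm. A picture is of the moment at which its call begins. calibration takes no time and is no camera call.
- sign_off(): hands the job in, once; it reports no verdict.
The state is a dict: "t": time; "joint_pos": joint angles; "qd": joint speeds; "effort": joint torques, N m; "position": TCP position; "tool_rot": TCP orientation; "contact_force": force on the tool from outside, world axes, zero at the start; "moment": the same for the moment, N m; "finger_gap": opening from 0.0 (shut) to 1.0 (fully open).
Only numpy, scipy, OpenCV 4.12 (cv2) and the standard library are available. Lean on these libraries where they do the work, as an engineer would, in place of code of your own. Each camera call takes 0.05 s, during which the arm holds its last target. There are 200 camera calls.

TASK

Register the red-lidded specimen cup at the intake station: with the fingertips, gently press down the grey key directly in front of that cup and let it come up again, then gently press down the green confirm key and withdraw. Do not press the other grey keys, and do not touch or shift any of the cups or the vial.

Things in the scene. Friction and masses are not known exactly. Their poses are not given: they have to be found in the camera images.
- station: white sample intake station, 150 (x) x 360 (y) x 45 mm, fixed; origin under its centre on the worktop, x from its front (keys, robot side) to its back, y left, z up. Console along the front: x -75 to -25 mm, top at 45 mm. Key centres at x -52 mm; y +130, +45, -40 mm (grey), -130.5 mm (green). A cup bay, floor at 12 mm, is behind each grey key at x +23 mm; a flat display is behind the green key
- key_1_top (a point): centre of the top face of the left grey key (seen from the robot); the key is a round spring key of 32 mm diameter that stands 10 mm above the console, its top 55 mm above the worktop when up
- key_1 (a joint): how far the left grey key is pressed straight down: 0 up, 0.008 m fully down; needs 1 N to start and 5 N at the bottom, springs back by itself; it counts as pressed beyond 0.004 m
- key_2_top (a point): centre of the top face of the middle grey key (seen from the robot); the key is a round spring key of 32 mm diameter that stands 10 mm above the console, its top 55 mm above the worktop when up
- key_2 (a joint): how far the middle grey key is pressed straight down: 0 up, 0.008 m fully down; needs 1 N to start and 5 N at the bottom, springs back by itself; it counts as pressed beyond 0.004 m
- key_3_top (a point): centre of the top face of the right grey key (seen from the robot); the key is a round spring key of 32 mm diameter that stands 10 mm above the console, its top 55 mm above the worktop when up
- key_3 (a joint): how far the right grey key is pressed straight down: 0 up, 0.008 m fully down; needs 1 N to start and 5 N at the bottom, springs back by itself; it counts as pressed beyond 0.004 m
- confirm_top (a point): centre of the top face of the green confirm key at the right-hand end of the console; same size and height as the grey keys
- confirm (a joint): how far the green key is pressed straight down: 0 up, 0.008 m fully down; same spring as the grey keys; it counts as pressed beyond 0.004 m
- red_cup: the red-lidded specimen cup, 58 mm in diameter and 59 mm tall with its screw lid, loose, standing in one of the three bays (top 71 mm above the worktop), its axis about 75 mm behind the centre of that bay's key; origin at the centre of its underside; it may stand in any of the three bays
- yellow_cup_1: a yellow-lidded specimen cup, 58 mm in diameter and 59 mm tall with its screw lid, loose, standing in one of the three bays (top 71 mm above the worktop), its axis about 75 mm behind the centre of that bay's key; origin at the centre of its underside
- yellow_cup_2: the other yellow-lidded specimen cup, 58 mm in diameter and 59 mm tall with its screw lid, loose, standing in one of the three bays (top 71 mm above the worktop), its axis about 75 mm behind the centre of that bay's key; origin at the centre of its underside
- vial: small white control vial with a blue cap, 25 mm in diameter and 49 mm tall, standing loose on the worktop to the right of the station; origin at the centre of its underside. (A tall analyser stands beyond it, at the right-hand end of the worktop, about y < -0.45 m: keep the arm clear of it)
Things that resemble listed ones, but are neither listed nor needed, are in the scene too. Leave any purple look-alike of the yellow_cup_2 alone.

How it is judged:
By the outcome, as a careful person would: the job done as asked, in the order asked, and still so for the second after the job is handed in, with the robot touching nothing.
It also fails if it takes over 38 s, if anything falls off the work surface, if the arm or the gripper's body presses on something with over 40 N, if the wrist force passes 120 N, or if a joint passes its speed limit or range.

## Working session

There is one attempt and no reset: what is moved stays moved. The work goes in short steps, Python scripts to look and compute and a tool call to move; the robot and the scene stay as the last step left them, time stands still between calls to the robot, and variables do not carry over. Pictures are saved under pics/ and viewed, about 8 in all and at most 12, crops included, and the job is handed in when it is done.

Besides the shell and the picture viewer there is one more tool, called after "Request:" as a command line: name --pt "numbers of a row" for each row, then --argument value for the rest. arm_command: Moves the arm, as the interface text tells. Its arguments: {"type":"object","properties":{"xyz":{"type":"array"},"turn":{"type":"array"},"jaw":{"type":"array"}},"required":["xyz","turn","jaw"]}

```bash
mkdir -p pics; python3 - <<'E'
from bench import *
import cv2
for n in ("top","side"):
    cv2.imwrite(f"pics/{n}0.png",get_image(n)[:,:,::-1]); print(n,calibration(n))
o=get_obs(); print(o["t"],o["position"],o["tool_rot"],o["contact_force"],o["finger_gap"])
E
```

```text
top {'fx': 444.02244271975775, 'fy': 444.02244271975775, 'cx': 284.12784387097236, 'cy': 205.22198140862756, 'rvec': array([ 2.17592288, -2.14181219,  0.13106523]), 'tvec': array([-0.01978035,  0.58422014,  0.93249154])}
side {'fx': 422.10611662742787, 'fy': 422.10611662742787, 'cx': 280.420100064917, 'cy': 217.35622331301877, 'rvec': array([ 1.97695361, -0.44546907,  0.25512382]), 'tvec': array([-0.51541696,  0.15039008,  0.6313351 ])}
0.1 [0.18067895 0.62388711 0.22958129] [ 1.40429882e-01  9.90090267e-01 -8.41472715e-04 -6.24070177e-05] [ 1.04154638 -0.46727752 -0.38326018] 1.0001392542632588
```

View pics/top0.png

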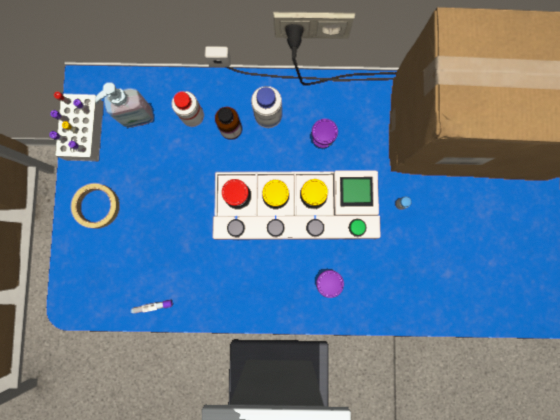

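View pics/side0.png

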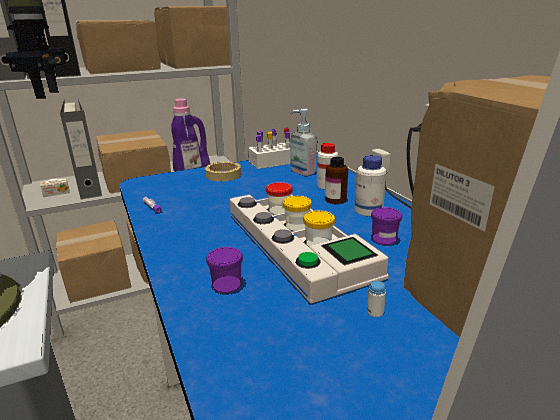

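The top view shows the station at cols 213–380, rows 171–239. There are two red-capped things. The red lid at (235,193) is a cup in the left bay. The red cap at (185,103) is a bottle behind the station, not in any bay. So the red cup is the one in the left bay, and its key is key_1 at (235,228). The green key is at (358,228), with a purple cup in front at (329,284). I'll measure the positions and confirm with a crop.

```bash
cat > h.py <<'E'
from bench import *
import cv2, numpy as np
def ray(n,px,z):
    c=calibration(n); K=np.array([[c["fx"],0,c["cx"]],[0,c["fy"],c["cy"]],[0,0,1]])
    R=cv2.Rodrigues(c["rvec"])[0]; C=-R.T@c["tvec"]; d=R.T@np.linalg.inv(K)@[*px,1]
    return C+d*(z-C[2])/d[2]
def proj(n,P):
    c=calibration(n); K=np.array([[c["fx"],0,c["cx"]],[0,c["fy"],c["cy"]],[0,0,1]])
    return cv2.projectPoints(np.float64(P).reshape(-1,1,3),c["rvec"],c["tvec"],K,None)[0][:,0]
def blob(m,px,r=13):
    k=np.zeros(m.shape,np.uint8); cv2.circle(k,px,r,1,-1)
    y,x=np.nonzero(m&(k>0)); return x.mean(),y.mean(),len(x)
E
python3 - <<'E'
from h import *
im=cv2.imread("pics/top0.png"); hsv=cv2.cvtColor(im,cv2.COLOR_BGR2HSV); H,S,V=cv2.split(hsv)
grey=(S<90)&(V<150); green=(H>45)&(H<80)&(S>100)
pts=[]
for nm,m,px in(("k1",grey,(235,228)),("k2",grey,(276,228)),("k3",grey,(315,228)),("ok",green,(358,228))):
    b=blob(m,px,12); p=ray("top",b[:2],.055); pts.append(p); print(nm,np.round(b,1),np.round(p,4))
for nm,px,z in(("red",(235,193),.071),("vial",(405,202),.049),("purple",(329,284),.06),("bottle",(185,103),.1)): print(nm,np.round(ray("top",px,z),3))
# fit station pose: local key coords -> world
L=np.array([[-.052,y] for y in(.13,.045,-.04,-.1305)]); W=np.array(pts)[:,:2]
u,s,vt=np.linalg.svd((L-L.mean(0)).T@(W-W.mean(0))); R=(u@vt).T
if np.linalg.det(R)<0: vt[1]*=-1; R=(u@vt).T
t=W.mean(0)-R@L.mean(0); F=(R@L.T).T+t
print("yaw",np.degrees(np.arctan2(R[1,0],R[0,0])),"origin",t,"\nfit",F.round(4),"\nres",(W-F).round(4))
P=np.c_[F,[.055]*4]; print(proj("side",P).round(1))
c=cv2.resize(im[160:250,200:420],None,fx=3.5,fy=3.5,interpolation=cv2.INTER_CUBIC)
s=cv2.imread("pics/side0.png")
for q in proj("side",P): cv2.drawMarker(s,tuple(int(round(v)) for v in q),(0,0,255),0,5,1)
d=cv2.resize(s[170:270,200:420],(770,270),interpolation=cv2.INTER_CUBIC)
cv2.imwrite("pics/crop1.png",np.vstack([c,d]))
E
```

```text
k1 [236.1 228.  124. ] [0.5318 0.0905 0.055 ]
k2 [275.1 227.8 115. ] [0.5336 0.0079 0.055 ]
k3 [314.4 227.5 115. ] [ 0.5354 -0.0755  0.055 ]
ok [357.4 227.  193. ] [ 0.5379 -0.1669  0.055 ]
red [0.604 0.093 0.071]
vial [ 0.594 -0.27   0.049]
purple [ 0.418 -0.106  0.06 ]
bottle [0.789 0.2   0.1  ]
yaw 1.3404887319421046 origin [ 0.58669187 -0.03591113] 
fit [[ 0.5317  0.0928]
 [ 0.5337  0.0079]
 [ 0.5356 -0.0771]
 [ 0.5378 -0.1676]] 
res [[ 0.0002 -0.0024]
 [-0.0001  0.0001]
 [-0.0002  0.0016]
 [ 0.0001  0.0007]]
[[245.7 198.6]
 [262.2 213.9]
 [281.7 231.9]
 [306.9 255.3]]
```

View pics/crop1.png

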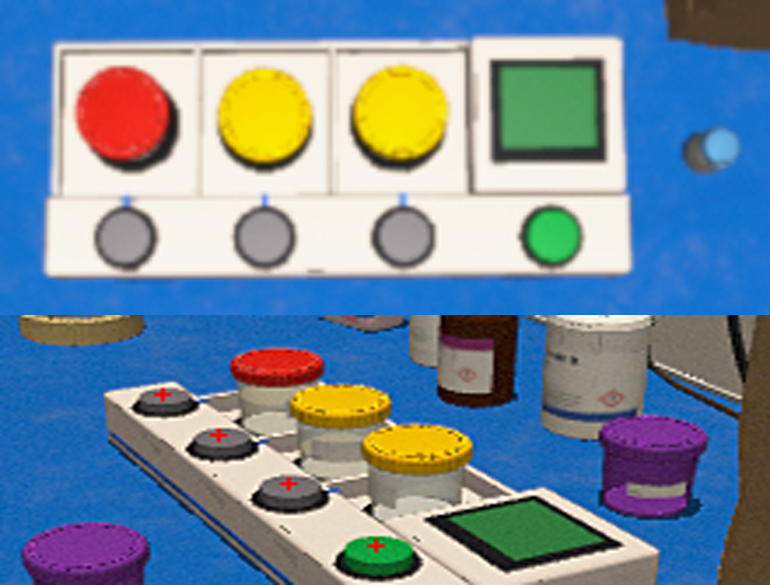

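Confirmed: the red-lidded cup stands in the left bay. Its key is key_1 at about (0.532, 0.092) and confirm is at (0.538, -0.168). The side view agrees with both projections. Next I'll shut the jaws and travel high to above key_1.

Request:
arm_command --pt "-0.015 -0.013 0" --pt "-0.04 -0.034 0" --pt "-0.067 -0.057 0" --pt "-0.094 -0.08 0" --pt "-0.121 -0.103 0" --pt "-0.148 -0.126 0" --pt "-0.175 -0.149 0" --pt "-0.202 -0.172 0" --pt "-0.229 -0.195 0" --pt "-0.256 -0.218 0" --pt "-0.283 -0.241 0" --pt "-0.31 -0.264 0" --pt "-0.337 -0.287 0.01" --pt "-0.364 -0.31 0.02" --pt "-0.391 -0.333 0.03" --pt "-0.418 -0.356 0.04" --pt "-0.445 -0.379 0.05" --pt "-0.47 -0.4 0.06" --pt "-0.485 -0.412 0.07" --pt "-0.485 -0.412 0.08" --turn '[0,-1,-2,-3,-4,-5,-6,-7,-8,-9,-10,-11,-12,-13,-14,-15,-16,-17,-17.5,-17.5]' --jaw '[0,0,0,0,0,0,0,0,0,0,0,0,0,0,0,0,0,0,0,0]'

```text
t: 1.77
position: [0.5341, 0.0881, 0.15]
tool_rot: [-0.008, 1.0, -0.001, 0.001]
contact_force: [-1.3, -0.5, 0.0]
finger_gap: 0.005
```

Request:
arm_command --pt "0.001 0.002 0.02" --pt "0.002 0.003 0.04" --pt "0.002 0.003 0.06" --pt "0.002 0.003 0.07" --pt "0.002 0.003 0.07" --pt "0.002 0.003 0.07" --turn '[0,0,0,0,0,0]' --jaw '[0,0,0,0,0,0]'

```text
t: 2.27
position: [0.5297, 0.0971, 0.0804]
tool_rot: [-0.012, 1.0, -0.0, -0.0]
contact_force: [0.6, 0.2, 0.8]
finger_gap: 0.006
```

```bash
python3 - <<'E'
from h import *
s=get_image("side")[:,:,::-1].copy(); o=get_obs(); p=o["position"]; print(p,o["contact_force"],o["t"])
print(proj("side",[p+[0,0,-.008]]))
cv2.imwrite("pics/s1.png",cv2.resize(s[120:280,180:380],(800,600)[:1]+(640,)[:0]+(600,),interpolation=cv2.INTER_CUBIC))
E
```

```text
[0.53045353 0.09713414 0.08131088] [0.69206378 1.18828896 0.97809925] 2.3167
[[243.94944563 189.89565   ]]
```

View pics/s1.png

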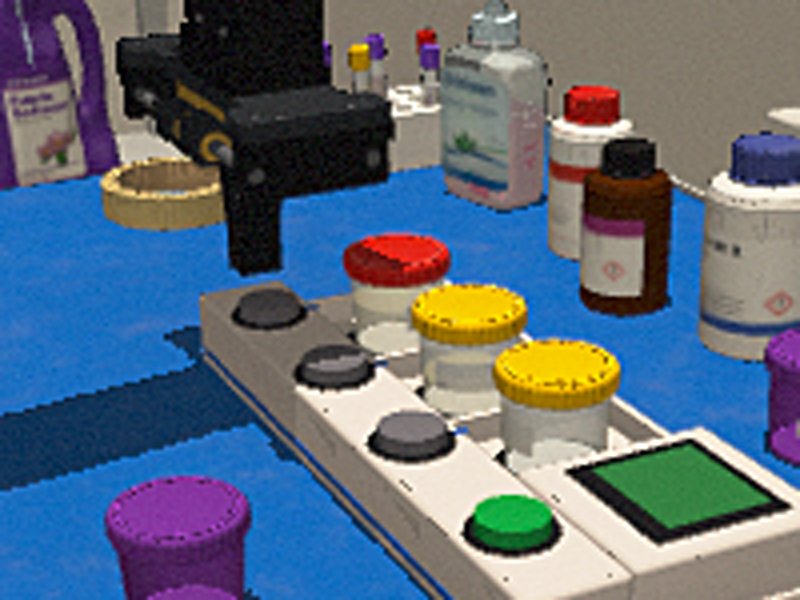

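The crop shows the closed fingers hovering above key_1: tip at crop (255,270), key at crop (270,308), about 18 mm below the tip. I'll correct by a few mm sideways and press slowly.

Request:
arm_command --pt "-0.001 -0.002 0" --pt "-0.002 -0.004 0.004" --pt "-0.002 -0.004 0.008" --pt "-0.002 -0.004 0.012" --pt "-0.002 -0.004 0.015" --pt "-0.002 -0.004 0.017" --pt "-0.002 -0.004 0.019" --pt "-0.002 -0.004 0.021" --pt "-0.002 -0.004 0.022" --pt "-0.002 -0.004 0.0225" --pt "-0.002 -0.004 0.0225" --turn '[0,0,0,0,0,0,0,0,0,0,0]' --jaw '[0,0,0,0,0,0,0,0,0,0,0]'

```text
t: 3.23
position: [0.5318, 0.0927, 0.0581]
tool_rot: [-0.012, 1.0, 0.0, -0.0]
contact_force: [-1.8, -0.8, 3.1]
finger_gap: 0.003
```

```bash
python3 - <<'E'
from h import *
s=get_image("side")[:,:,::-1].copy(); o=get_obs(); print(o["position"],o["contact_force"],o["t"])
cv2.imwrite("pics/s2.png",cv2.resize(s[150:250,200:325],(750,600),interpolation=cv2.INTER_CUBIC))
E
```

```text
[0.53180277 0.09274258 0.05812889] [-4.29813709 -0.73377202  2.72141459] 3.2833
```

View pics/s2.png

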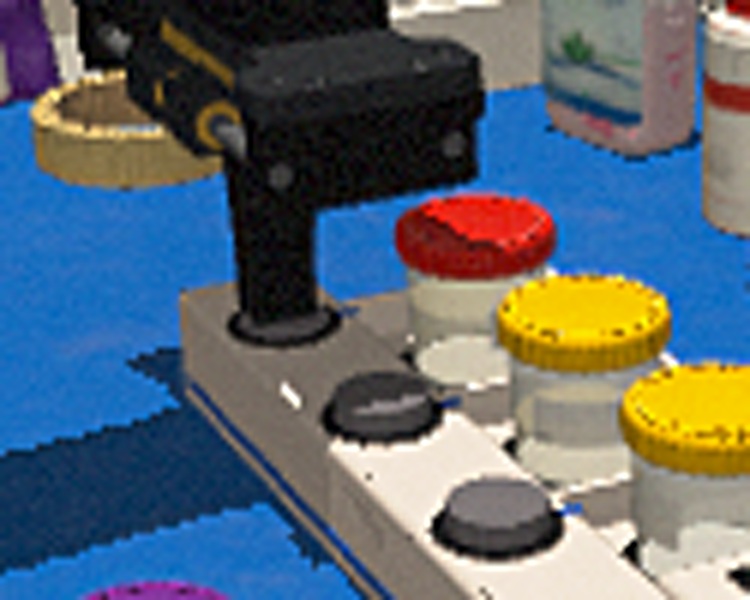

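The fingertip sits on key_1, clear of the cup, at crop (275,320). The key is visibly down by about 5 mm with about 3 N, so I'll press another 2 mm for margin.

Request:
arm_command --pt "0 0 0.001" --pt "0 0 0.002" --pt "0 0 0.002" --pt "0 0 0.002" --turn '[0,0,0,0]' --jaw '[0,0,0,0]'

```text
t: 3.62
position: [0.5321, 0.0928, 0.0561]
tool_rot: [-0.012, 1.0, 0.0, -0.0]
contact_force: [-2.3, 0.3, 5.3]
finger_gap: 0.008
```

key_1 is about 6.9 mm down at 5 N, well past the 4 mm threshold. I'll lift off and travel to the green key.

Request:
arm_command --pt "0 0 -0.004" --pt "0 0 -0.01" --pt "0 0 -0.025" --pt "0 0 -0.05" --pt "0 0 -0.07" --pt "0 -0.015 -0.075" --pt "0 -0.04 -0.075" --pt "0 -0.07 -0.075" --pt "0 -0.1 -0.075" --pt "0 -0.13 -0.075" --pt "0 -0.16 -0.075" --pt "0 -0.19 -0.075" --pt "0 -0.22 -0.075" --pt "0 -0.245 -0.075" --pt "0.0005 -0.2605 -0.075" --pt "0.0005 -0.2605 -0.06" --pt "0.0005 -0.2605 -0.04" --pt "0.0005 -0.2605 -0.025" --pt "0.0005 -0.2605 -0.025" --pt "0.0005 -0.2605 -0.025" --turn '[0,0,0,0,0,0,0,0,0,0,0,0,0,0,0,0,0,0,0,0]' --jaw '[0,0,0,0,0,0,0,0,0,0,0,0,0,0,0,0,0,0,0,0]'

```text
t: 5.28
position: [0.5376, -0.1677, 0.0808]
tool_rot: [-0.012, 1.0, -0.0, -0.0]
contact_force: [-1.1, -0.5, 0.1]
finger_gap: 0.008
```

```bash
python3 - <<'E'
from h import *
s=get_image("side")[:,:,::-1].copy(); o=get_obs(); print(o["position"],o["contact_force"],o["t"])
cv2.imwrite("pics/s3.png",cv2.resize(s[150:310,200:400],(750,600),interpolation=cv2.INTER_CUBIC))
E
```

```text
[ 0.53836694 -0.16783615  0.08173706] [ 0.26697263  0.31257983 -0.96160977] 5.3333
```

View pics/s3.png

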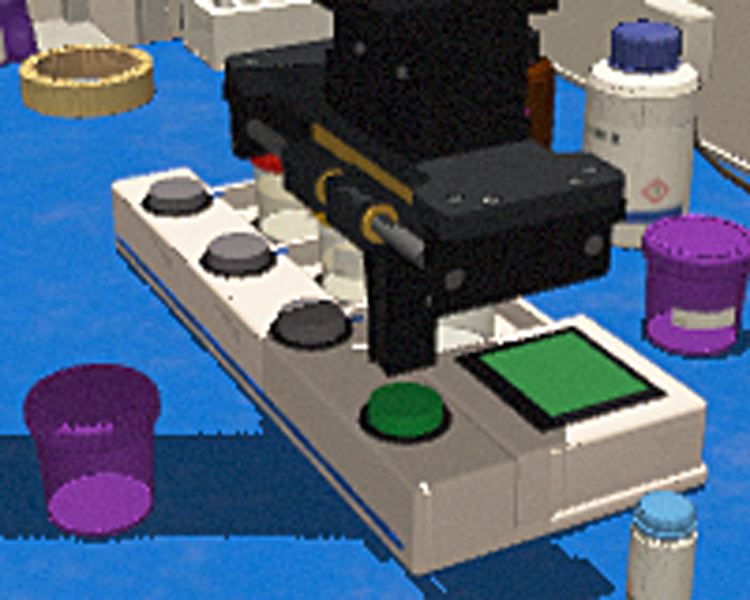

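The tip is above the green key, at crop (405,405), and key_1 has come back up, at crop (177,195). I'll press slowly.

Request:
arm_command --pt "0 0 0.004" --pt "0 0 0.008" --pt "0 0 0.012" --pt "0 0 0.015" --pt "0 0 0.017" --pt "0 0 0.019" --pt "0 0 0.021" --pt "0 0 0.023" --pt "0 0 0.024" --pt "0 0 0.025" --pt "0 0 0.025" --pt "0 0 0.025" --pt "0 0 0.025" --turn '[0,0,0,0,0,0,0,0,0,0,0,0,0]' --jaw '[0,0,0,0,0,0,0,0,0,0,0,0,0]'

```text
t: 6.42
position: [0.5377, -0.1676, 0.0562]
tool_rot: [-0.012, 1.0, 0.0, -0.0]
contact_force: [-1.9, 0.9, 4.4]
finger_gap: 0.004
```

Request:
arm_command --pt "0 0 -0.004" --pt "0 0 -0.01" --pt "0 0 -0.025" --pt "0 0 -0.05" --pt "0 0 -0.075" --pt "0 0 -0.1" --pt "0 0 -0.125" --pt "0 0 -0.15" --pt "0 0 -0.17" --pt "0 0.02 -0.18" --pt "0 0.05 -0.18" --pt "0 0.08 -0.18" --pt "0 0.11 -0.18" --pt "0 0.14 -0.18" --pt "0 0.15 -0.18" --pt "0 0.15 -0.18" --pt "0 0.15 -0.18" --turn '[0,0,0,0,0,0,0,0,0,0,0,0,0,0,0,0,0]' --jaw '[0,0,0,0,0,0,0,0,0,0,0,0,0,0,0,0,0]'

```text
t: 7.83
position: [0.5344, -0.0186, 0.2362]
tool_rot: [-0.012, 1.0, -0.001, 0.0]
contact_force: [-0.2, -0.8, 0.3]
finger_gap: 0.003
```

```bash
python3 - <<'E'
from h import *
s=get_image("side")[:,:,::-1].copy(); o=get_obs(); print(o["position"],o["contact_force"],o["t"])
a=cv2.imread("pics/side0.png"); d=cv2.absdiff(a,s).max(2)
for n,(x,y) in dict(red=(279,190),y1=(297,204),y2=(319,221),vial=(376,299),purple=(225,270),k1=(246,200),ok=(307,259)).items(): print(n,np.median(d[y-6:y+7,x-6:x+7]))
cv2.imwrite("pics/s4.png",cv2.resize(s[100:340,150:470],(800,600),interpolation=cv2.INTER_CUBIC))
E
```

```text
[ 0.53439051 -0.01978749  0.23624456] [ 0.67402275 -0.08874362  0.39831529] 7.8833
red 9.0
y1 100.0
y2 10.0
vial 9.0
purple 7.0
k1 10.0
ok 10.0
```

View pics/s4.png

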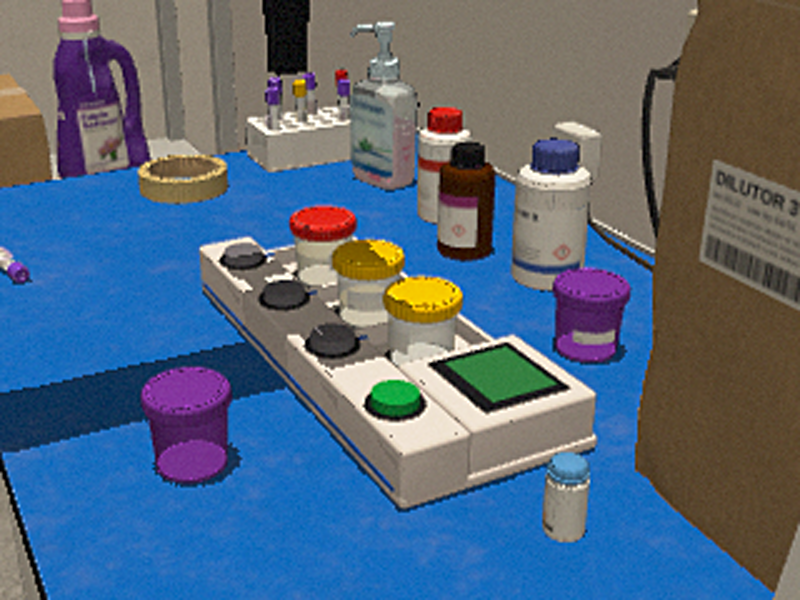

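All four keys are up, including key_1 at crop (243,256) and green at (395,398). The cups, the vial and the purple look-alikes stand where they were; the large pixel difference at the middle yellow cup is only the arm's shadow. The arm is clear at z = 0.236, so I'm handing in.

```bash
python3 -c "
from bench import *
print(sign_off())"
```

```text
the job is handed in; nothing more can be done
None
```

The red-lidded cup was in the left bay, so I pressed the left grey key (key_1) and then the green confirm key with the closed fingertips. Key_1 went down about 6.9 mm at about 5 N, and I saw it spring back before moving on. The confirm key then went down about 6.8 mm at about 4.4 N. I withdrew to z = 0.236 m and handed the job in at about 7.9 s.

- **Last picture:** all keys are up, and the cups and the vial look unmoved. The contact force was about zero. The one large image difference, at the middle yellow cup, is where the arm's shadow falls.
- **Not read directly:** the press depths come from the measured tool height and force, as there is no key sensor to read. I took no picture while the green key was down.

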